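# Gather the loose nuts in the tote's clipped corner

### The arm

A 6-joint arm with a two-finger parallel gripper is mounted at the origin on a cart in front of the work surface, level with it; the furniture and walls round the work are solid. World frame = base frame: x ahead of the robot, y to its left, z up, the work surface at z = 0. Lengths are in m, angles in rad, forces in N, time in s.
With the tool pointing down it reaches from about 0.35 to 0.975 m from the base axis. Payload 4.9 kg.
Tool frame: the origin (TCP) lies at the very end of the fingers, on their centre line; the grasp point (between the pads) lies 19 mm behind it (ctrl.grip_point_offset is the distance from the TCP to the grasp point, in m); z points along the fingers, y is the line along which they close (so a half turn about z gives the same grasp; the last joint's range is limited). The gripper opens to 85 mm and grips with 20 to 120 N. Pads are 22 mm wide; open, the fingers measure 114 mm over their backs; the gripper's body (76 mm by 85 mm) begins 54 mm behind the grasp point. The pads swing forward as they close: fully open they stand 13 mm farther back than shut.
Start: joints at [1.049, 0.053, 1.613, -0, 1.476, -0.119], TCP at [0.245, 0.575, 0.202] pointing down, gripper open.
Joint ranges: [-3.01, 3.01], [-1.01, 2.22], [0.06, 2.58], [-1.02, 4.17], [0.09, 2.62], [-3.14, 3.14]. Speed limits (rad/s): [2.57, 2.57, 3.14, 3.14, 3.14, 3.14].

### API

Orientations are given as a rotation vector (axis times angle).
In Python, from station import ctrl gives the robot as it stands.
- The arm moves only by the tool send_rows, never from a script. Its argument "rows" is a list of rows, each a list of 3 entries, a list of its own where there are three numbers: the finger opening in cm, from 0 to 8.54, then the shift along the tool's x, y, z in cm, then the turn about the tool's z in degrees. A call has 1 to 10 rows; each row shifts and turns the commanded pose from where the row before left it, along the tool's axes as they then stand; what a row does not reach is not made up. A row lasts 1/8 s, in which the tool goes at most 62.5 mm and 10.7 degrees, less where a joint would pass 70% of its speed; a pose out of reach is approached as far as the arm can. A call with a gripper value outside its range is refused whole. The fingers move at their own pace and stop on an object; "newtons" is the grip in N (left out, the last holds). Time passes only in rows, so rows that do not move let the fingers close. It gives the time, the measured TCP pose, the force, the opening and the grip force at its end, in the units of the state.
- ctrl.get_obs(): the state, without advancing time (a new reading comes with each control period).
- ctrl.get_image(name): name is "side" or "top"; returns a dict with "frame" (384x512x3 uint8, red, green, blue), "range_z" (384x512 float32, m along the optical axis (not along the pixel's ray), 0 where there is no reading), "fx", "fy", "cx", "cy" (pixels), "cam_to_world" (4x4, takes a point from camera to world coordinates). Camera axes: x right, y down, z forward; pixel columns grow to the right and rows downward; lengths in m; the calibration is good to about 2 mm. A picture is of the moment at which its call begins.
- ctrl.finish_job(): hands the job in; it is judged then, once.
The state is a dict: "t": time; "q": joint angles; "dq": joint speeds; "effort": joint torques, N m; "tool_pos": TCP position; "tool_rot": TCP orientation; "contact_force": force on the tool from outside, world axes, zero at the start; "wrist_torque": the same for the moment, N m; "opening": finger opening in m; "grip_force": force on a finger pad.
Only numpy, scipy, OpenCV 4.12 (cv2) and the standard library are available. Lean on these libraries where they do the work, as an engineer would, in place of code of your own. Each camera call takes 0.05 s, during which the arm holds its last target. There are 200 camera calls.

### The job

One hex nut has been left on the bench: put it back in the plywood tote with the other three, while the tote still stands on the bench. Then lift the tote by its bar clear of the bench, tilt it until all four nuts have slid together into the clipped corner, none left trailing along a wall, and finish like that: the program ends with the robot still holding the tote steady in the air, clearly tilted, the nuts in that corner. Spill none, and leave the tape roll and the sanding block where they are.

Things in the scene. Friction and masses are not known exactly. Their poses are not given: they have to be found in the camera images.
- tote: Loose open plywood tote, 200 (x) x 150 (y) mm, walls 45 mm high and 5 mm thick, floor 4 mm thick, about 0.26 kg. Origin: centre of its underside; z up; any yaw. The corner at +x +y is clipped off at 45 degrees (30 mm cut from each side) and closed by a wall; the other three are square. A carrying bar runs over its middle along x.
- tote_handle (a point): Middle of the carrying bar, 92 mm above the tote's underside, axes as the tote. The bar is 200 mm long (x), 22 wide (y), 28 high (78 to 106 mm above the underside), held by a 36 mm wide, 6 mm thick post outside each end wall; 33 mm of air between wall tops and bar.
- tote_corner (a point): Point at the middle of the clipped corner's inner wall face, 10.5 mm above the underside (the height of the centre of a nut lying on the floor), at x = +81.5, y = +56.5 mm in the tote's frame.
- nut_stray_centre (a point): Centre of the stray steel hex nut lying flat on the bench to the right of the tote: 24 mm across flats, 27.7 mm across corners, 13 mm high (centre 6.5 mm up), 16 mm bore, 30 g. z along the bore; x and every 60 degrees from it point at the middle of a flat.
- nut_1_centre (a point): Centre of a like hex nut (24 mm across flats, 13 mm high, 30 g) that lies flat and loose on the tote's floor, away from the clipped corner at the start. Friction of nuts on the tote and on each other is about 0.18: they start to slide at 10 to 12 degrees of tilt and run along the walls into the corner at 25 to 35; a row along a wall closes up if swayed.
- nut_2_centre (a point): Centre of a like hex nut (24 mm across flats, 13 mm high, 30 g) that lies flat and loose on the tote's floor, away from the clipped corner at the start. Friction of nuts on the tote and on each other is about 0.18: they start to slide at 10 to 12 degrees of tilt and run along the walls into the corner at 25 to 35; a row along a wall closes up if swayed.
- nut_3_centre (a point): Centre of a like hex nut (24 mm across flats, 13 mm high, 30 g) that lies flat and loose on the tote's floor, away from the clipped corner at the start. Friction of nuts on the tote and on each other is about 0.18: they start to slide at 10 to 12 degrees of tilt and run along the walls into the corner at 25 to 35; a row along a wall closes up if swayed.
- tape_roll: Roll of electrical tape lying on the bench, 53 mm across, 19 mm high; origin at the centre of its underside. To be left alone.
- sanding_block: Cork sanding block lying on the bench, 46 (x) x 76 (y) x 28 mm; origin at the centre of its underside. To be left alone.

How it is judged:
By the outcome, as a careful person would: the job done as asked, in the order asked, and still so for the second after the job is handed in, while the arm keeps its last pose, push and grip.
It also fails if it takes over 58 s, if anything falls off the work surface, if the arm or the gripper's body presses on something with over 40 N, if the wrist force passes 120 N, or if a joint passes its speed limit or range.

## Working session

There is one attempt and no reset: what is moved stays moved. The work goes in short steps, Python scripts to look and compute and a tool call to move; the robot and the scene stay as the last step left them, time stands still between calls to the robot, and variables do not carry over. Pictures are saved under pics/ and viewed, at most 10 in all, crops included, and the job is handed in when it is done.

Besides the shell and the picture viewer there is one more tool, called after "Call:" as name(argument=value, ...), one argument or row to a line, values as JSON. send_rows: Moves the arm, as the interface text tells. Its arguments: {"type":"object","properties":{"rows":{"type":"array","items":{"type":"array"}},"newtons":{"type":"number"}},"required":["rows"]}

```bash
mkdir -p pics; ls; python3 - <<'E'
from station import ctrl
import cv2, numpy as np
o=ctrl.get_obs(); print(o['tool_pos'],o['tool_rot'],o['t'],o['opening'],ctrl.grip_point_offset)
ims=[]
for n in('top','side'):
    d=ctrl.get_image(n); np.savez(f'{n}0.npz',**d)
    print(n,d['fx'],d['cx'],d['cy'],np.round(d['cam_to_world'],3).tolist())
    cv2.imwrite(f'pics/{n}0.png',cv2.cvtColor(d['frame'],cv2.COLOR_RGB2BGR))
E
```

```text
pics
[0.24464689 0.57438512 0.20097392] [-6.28315316e-01 -3.07746945e+00  3.06203633e-03] 0.0 0.08543055102940011 0.0187
top 354.7953901611524 251.81400257695003 187.20715587635678 [[-0.002, -0.995, 0.095, 0.444], [-1.0, 0.004, 0.018, 0.003], [-0.018, -0.095, -0.995, 0.927], [0.0, 0.0, 0.0, 1.0]]
side 426.72511292877266 256.6132709916235 188.99764331953156 [[0.62, 0.49, -0.613, 1.039], [0.785, -0.395, 0.478, -0.414], [-0.007, -0.777, -0.629, 0.629], [0.0, 0.0, 0.0, 1.0]]
```

View pics/top0.png

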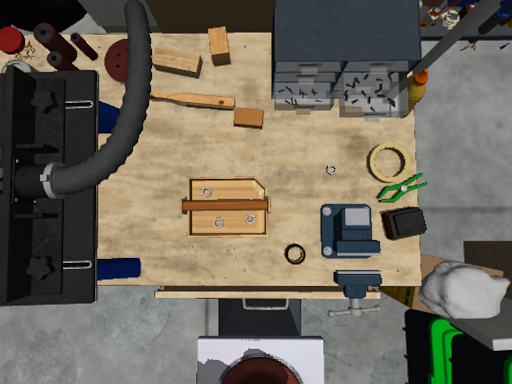

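View pics/side0.png

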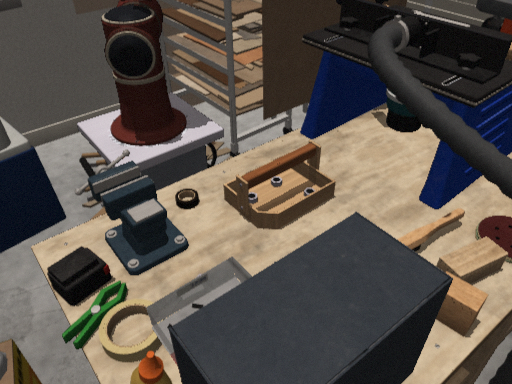

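The top view shows the tote at about (228,207), with its bar from (183,205) to (270,205) and the clipped corner at (262,184). The stray nut is at (331,170), the black tape roll at (295,254) and the cork block at (249,118). In the side view, three nuts lie in the tote.

```bash
cat > h.py <<'E'
import numpy as np, cv2
def ray(d,u,v,z):
    T=d['cam_to_world']; r=T[:3,:3]@np.array([(u-d['cx'])/d['fx'],(v-d['cy'])/d['fy'],1]); c=T[:3,3]
    return c+r*(z-c[2])/r[2]
def cloud(d):
    Z=d['range_z']; v,u=np.mgrid[:384,:512]
    P=np.stack([(u-d['cx'])/d['fx']*Z,(v-d['cy'])/d['fy']*Z,Z],-1)
    return P@d['cam_to_world'][:3,:3].T+d['cam_to_world'][:3,3]
E
python3 - <<'E'
from h import *
d=dict(np.load('top0.npz')); P=cloud(d); f=d['frame'].astype(int); Z=P[...,2]
# nut: bright/grey vs wood, small window
w=(slice(155,185),slice(316,346)); g=f[w]; sat=g.max(-1)-g.min(-1); 
m=(sat<45); 
print('nut px',m.sum()); v,u=np.nonzero(m); u=u+316;v=v+155
c,rr=cv2.minEnclosingCircle(np.c_[u,v].astype(np.float32)); print(c,rr, ray(d,c[0],c[1],.010)); 
print('nut depth z', Z[w][m].min(),Z[w][m].max(),'bench',np.median(Z[w]))
big=cv2.resize(d['frame'][160:182,320:342],None,fx=20,fy=20,interpolation=cv2.INTER_CUBIC)
t=cv2.resize(d['frame'][165:250,170:285],None,fx=5,fy=5,interpolation=cv2.INTER_CUBIC)
h=np.zeros((440,800,3),np.uint8); h[:440,:350]=big[:,45:395]; h[:425,350:800]=t[:,60:510]
cv2.imwrite('pics/c1.png',h[...,::-1])
# bar
b=(Z>.085)&(Z<.125); b[:, :170]=0;b[:,290:]=0;b[:180]=0;b[230:]=0
v,u=np.nonzero(b); q=P[b]; print('bar n',len(q),'ztop',np.median(q[:,2]),'ext',q.min(0),q.max(0))
r=cv2.minAreaRect(np.c_[u,v].astype(np.float32)); print(r)
bp=cv2.boxPoints(r); W=np.array([ray(d,a,c,.106) for a,c in bp]); print(W.round(4)); print('centre',W.mean(0))
qq=q[:,:2]-q[:,:2].mean(0); print('axis deg',np.degrees(np.arctan2(*np.linalg.svd(qq,full_matrices=0)[2][0][::-1])))
E
```

```text
nut px 86
(331.1363525390625, 169.0) 5.948387145996094 [ 0.57797811 -0.18647231  0.01      ]
nut depth z -0.00305656065716009 0.01644940036985032 bench 0.0009128186937563121
bar n 920 ztop 0.1064073827225423 ext [ 0.46268064 -0.02403691  0.08541355] [0.49922783 0.18771743 0.11141255]
((224.46571350097656, 205.01763916015625), (15.010503768920898, 91.10892486572266), 89.34146118164062)
[[ 0.4975  0.1879  0.106 ]
 [ 0.4992 -0.0239  0.106 ]
 [ 0.4645 -0.0241  0.106 ]
 [ 0.4626  0.1869  0.106 ]]
centre [0.48093959 0.08168416 0.106     ]
axis deg 90.39543236994363
```

View pics/c1.png

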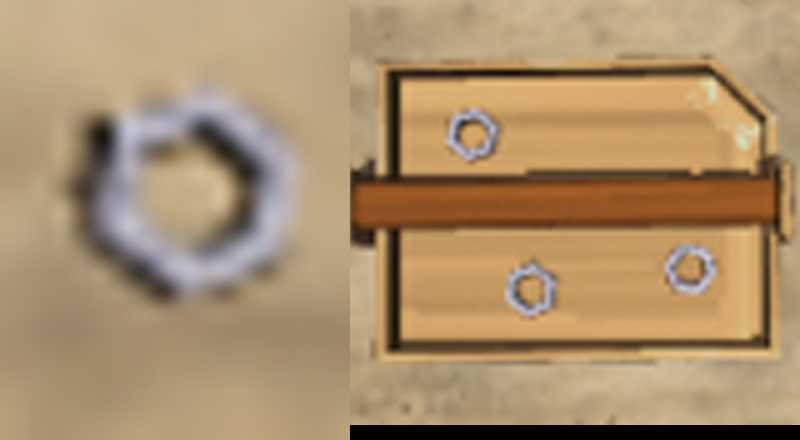

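```bash
cat >> h.py <<'E'
from scipy.spatial.transform import Rotation as R
def go(o,x,y,z,yawy=None):
    M=R.from_rotvec(o['tool_rot']).as_matrix(); D=M.T@(np.array([x,y,z])-o['tool_pos'])
    a=np.degrees(np.arctan2(M[1,1],M[0,1])); 
    t=None if yawy is None else (a-yawy+90)%180-90
    print('t %.2f tcp %s shift cm %s yaw_y %.1f turn %s tilt %.1f q %s'%(o['t'],o['tool_pos'].round(4),(D*100).round(2),a,t,np.degrees(np.arccos(-M[2,2])),o['q'].round(2)))
E
python3 - <<'E'
from h import *; from station import ctrl
d=dict(np.load('top0.npz')); P=cloud(d)
for n,(a,b,c,e) in dict(vise=(322,382,200,260),cab=(275,420,5,115),hose=(55,150,60,190),rtable=(5,95,110,290)).items():
    q=P[c:e,a:b].reshape(-1,3); q=q[q[:,2]>.03]; print(n,np.percentile(q,[2,98],axis=0).round(3).tolist())
for u,v in((331.4,169.3),(331.1,169)): print(ray(d,u,v,.013))
go(ctrl.get_obs(),.577,-.187,.15,82)
go(ctrl.get_obs(),.577,-.187,.15,22)
E
```

```text
vise [[0.368, -0.262, 0.042], [0.471, -0.17, 0.124]]
cab [[0.695, -0.346, 0.061], [0.886, -0.039, 0.228]]
hose [[0.504, 0.217, 0.088], [0.817, 0.476, 0.343]]
rtable [[0.33, 0.295, 0.274], [0.644, 0.422, 0.348]]
[ 0.57675078 -0.18651355  0.013     ]
[ 0.57753869 -0.18575823  0.013     ]
t 0.10 tcp [0.2447 0.5744 0.2011] shift cm [-60.42 -57.01   5.2 ] yaw_y 66.9 turn -15.079734776661212 tilt 0.1 q [ 1.05  0.05  1.61  0.    1.48 -0.12]
t 0.10 tcp [0.2447 0.5744 0.2011] shift cm [-60.42 -57.01   5.2 ] yaw_y 66.9 turn 44.92026522333879 tilt 0.1 q [ 1.05  0.05  1.61  0.    1.48 -0.12]
```

Call:
send_rows(
  rows=[
    [8.5,[-2.1,-4.9,0],0],
    [8.5,[-2.1,-4.9,0],0],
    [8.5,[-2.1,-4.9,0],0],
    [8.5,[-2.1,-4.9,0],0],
    [8.5,[-2.1,-4.9,0],0],
    [8.5,[-2.1,-4.9,0],0],
  ],
)

```text
t: 0.85
tool_pos: [0.2451, 0.2535, 0.2017]
tool_rot: [-0.627, -3.078, 0.001]
contact_force: [0.0, -0.9, 1.7]
opening: 0.0854
grip_force: 0.0
```

Call:
send_rows(
  rows=[
    [8.5,[-4.8,-2.8,0],0],
    [8.5,[-4.8,-2.8,0],0],
    [8.5,[-4.8,-2.8,0],0],
    [8.5,[-4.8,-2.8,0],0],
    [8.5,[-4.8,-2.8,0],0],
    [8.5,[-4.8,-2.8,0],0],
    [8.5,[-4.8,-2.8,0],0],
    [8.5,[-4.8,-2.8,1],0],
    [7,[0,0,2],-7.5],
    [6,[0,0,2],-7.5],
  ],
)

```text
t: 2.1
tool_pos: [0.511, -0.1022, 0.1508]
tool_rot: [-0.217, -3.133, -0.001]
contact_force: [-0.9, 0.2, 0.9]
opening: 0.0596
grip_force: 0.0
```

```bash
python3 - <<'E'
from h import *; from station import ctrl
o=ctrl.get_obs(); go(o,.577,-.187,.06,82); print(o['contact_force'].round(1))
d=ctrl.get_image('top'); cv2.imwrite('pics/t1.png',cv2.cvtColor(d['frame'],cv2.COLOR_RGB2BGR))
E
```

```text
t 2.10 tcp [ 0.511  -0.1022  0.1508] shift cm [-7.72 -7.49  9.07] yaw_y 82.1 turn 0.09050514300811585 tilt 0.1 q [-0.34 -0.16  1.9   0.    1.4  -1.77]
[-0.9  0.2  0.9]
```

View pics/t1.png

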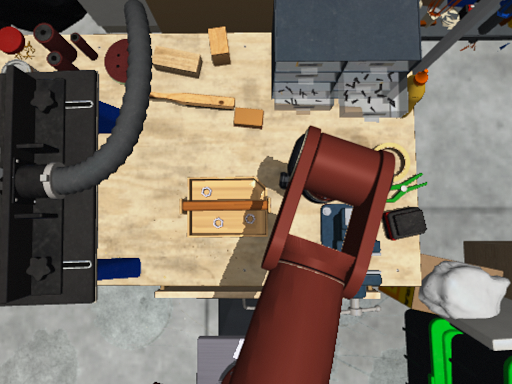

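Call:
send_rows(
  rows=[
    [6,[-4,-3.9,0],0],
    [6,[-3.7,-3.6,0],0],
    [6,[0,0,4.5],0],
    [6,[0,0,4.5],0],
    [6,[0,0,3],0],
    [6,[0,0,0],0],
  ],
)

```text
t: 2.9
tool_pos: [0.5742, -0.1853, 0.029]
tool_rot: [-0.223, -3.127, -0.004]
contact_force: [0.1, 0.9, 0.7]
opening: 0.0601
grip_force: 0.0
```

```bash
python3 - <<'E'
from h import *; from station import ctrl
o=ctrl.get_obs(); go(o,.577,-.187,.003,82); print(o['contact_force'].round(1))
E
```

```text
t 2.90 tcp [ 0.5742 -0.1853  0.029 ] shift cm [-0.32 -0.14  2.59] yaw_y 81.9 turn -0.14624282768730268 tilt 0.4 q [-0.44  0.17  1.79 -0.    1.19 -1.86]
[0.1 0.9 0.7]
```

Call:
send_rows(
  rows=[
    [6,[-0.3,-0.1,1.3],0],
    [6,[0,0,1.2],0],
    [2,[0,0,0],0],
    [2,[0,0,0],0],
    [2,[0,0,0],0],
    [2,[0,0,0],0],
    [2,[0,0,0],0],
  ],
  newtons=40,
)

```text
t: 3.78
tool_pos: [0.5797, -0.188, 0.0074]
tool_rot: [0.221, 3.133, -0.0]
contact_force: [0.3, -0.5, 0.3]
opening: 0.0201
grip_force: 0.0
```

Call:
send_rows(
  rows=[
    [6,[0,0,-5],0],
    [6,[0,0,-6],0],
    [6,[0,6,-3],0],
    [6,[0,6,0],0],
    [6,[0,6,0],0],
    [6,[0,2,0],0],
  ],
)

```text
t: 4.53
tool_pos: [0.6072, 0.0089, 0.1454]
tool_rot: [0.216, 3.134, 0.0]
contact_force: [0.5, -0.5, 0.1]
opening: 0.0596
grip_force: 0.0
```

```bash
python3 - <<'E'
from h import *; from station import ctrl
o=ctrl.get_obs(); go(o,.577,-.187,.003,82); print(o['contact_force'].round(1))
d=ctrl.get_image('top'); 
cv2.imwrite('pics/t2.png',cv2.resize(d['frame'][130:210,250:370],None,fx=6,fy=6,interpolation=cv2.INTER_CUBIC)[...,::-1])
E
```

```text
t 4.53 tcp [0.6072 0.0089 0.1454] shift cm [  0.31 -19.82  14.23] yaw_y 82.1 turn 0.11648320345007335 tilt 0.0 q [-0.11  0.05  1.71  0.    1.38 -1.54]
[ 0.5 -0.5  0.1]
```

View pics/t2.png

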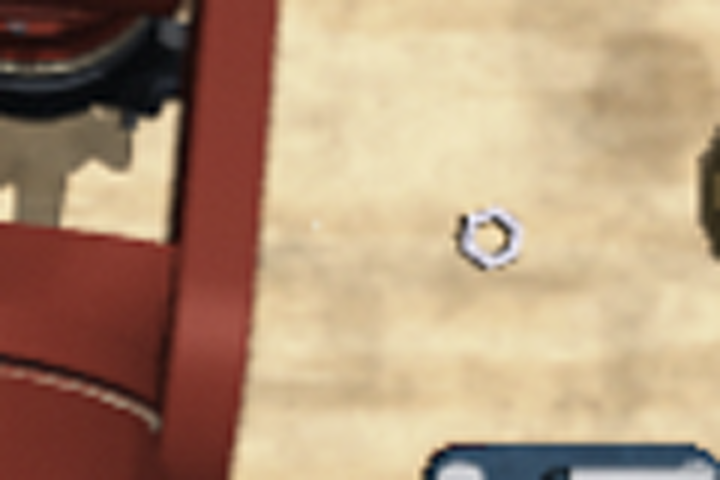

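Call:
send_rows(
  rows=[
    [4,[0.1,-6,0],0],
    [4,[0.1,-6,0],0],
    [4,[0.1,-6,3],0],
    [4,[0,-1.7,5],0],
    [4,[0,0,4],0],
    [4,[0,0,0],0],
    [4,[0,0,0],0],
  ],
)

```text
t: 5.45
tool_pos: [0.578, -0.1856, 0.0288]
tool_rot: [0.222, 3.132, -0.002]
contact_force: [-0.0, -0.9, 0.5]
opening: 0.0402
grip_force: 0.0
```

```bash
python3 - <<'E'
from h import *; from station import ctrl
o=ctrl.get_obs(); go(o,.577,-.186,.001,82); print(o['contact_force'].round(1))
E
```

```text
t 5.45 tcp [ 0.578  -0.1856  0.0288] shift cm [ 0.1  -0.05  2.78] yaw_y 81.9 turn -0.10883772935355296 tilt 0.1 q [-0.43  0.17  1.79 -0.    1.18 -1.86]
[-0.  -0.9  0.5]
```

Call:
send_rows(
  rows=[
    [4,[0.1,0,1.4],0],
    [4,[0,0,1],0],
    [4,[0,0,0.4],0],
    [4,[0,0,0],0],
  ],
)

```text
t: 5.95
tool_pos: [0.5759, -0.1842, -0.0013]
tool_rot: [-0.221, -3.133, -0.0]
contact_force: [0.2, 0.1, -1.0]
opening: 0.0401
grip_force: 0.0
```

Call:
send_rows(
  rows=[
    [1.5,[0,0,0],0],
    [1.5,[0,0,0],0],
    [1.5,[0,0,0],0],
    [1.5,[0,0,0],0],
  ],
  newtons=40,
)

```text
t: 6.45
tool_pos: [0.5762, -0.1845, -0.0007]
tool_rot: [0.221, 3.134, -0.0]
contact_force: [-0.2, 1.0, 0.3]
opening: 0.015
grip_force: 0.0
```

```bash
python3 - <<'E'
from h import *; from station import ctrl
d=ctrl.get_image('side'); t=ctrl.get_image('top')
h=np.hstack([d['frame'],t['frame']]); h=cv2.resize(h,(800,300),interpolation=cv2.INTER_AREA)
a=cv2.resize(t['frame'][130:210,290:370],(300,300)); b=cv2.resize(d['frame'][150:300,130:330],(400,300))
h=np.vstack([h,np.hstack([a,b,np.zeros((300,100,3),np.uint8)])])
cv2.imwrite('pics/s3.png',h[...,::-1])
p=np.linalg.inv(d['cam_to_world'])@[.577,-.186,.013,1]; print(p[:2]/p[2]*d['fx']+[d['cx'],d['cy']])
E
```

```text
[200.22728481 277.80888546]
```

View pics/s3.png

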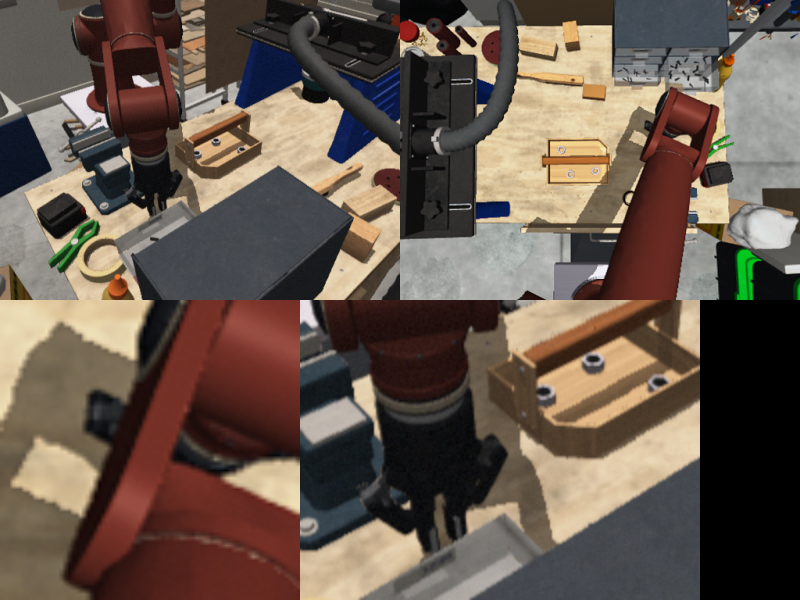

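Call:
send_rows(
  rows=[
    [1.5,[0,0,-5],0],
    [4,[0,5,-3],0],
    [4,[0,6,-2],0],
    [4,[0,5,0],0],
    [4,[0,0,0],0],
  ],
)

```text
t: 7.18
tool_pos: [0.5989, -0.0238, 0.0994]
tool_rot: [0.214, 3.134, 0.0]
contact_force: [0.4, -0.7, -1.1]
opening: 0.04
grip_force: 0.0
```

```bash
python3 - <<'E'
from h import *; from station import ctrl
o=ctrl.get_obs(); go(o,.577,-.186,.001,82)
d=ctrl.get_image('top'); s=ctrl.get_image('side'); P=cloud(d); np.savez('t4.npz',**d)
a=cv2.resize(d['frame'][145:195,290:370],(640,400),interpolation=cv2.INTER_CUBIC)
p=np.linalg.inv(s['cam_to_world'])@np.r_[o['tool_pos'],1]; p=p[:2]/p[2]*s['fx']+[s['cx'],s['cy']]; print('tip expected side',p)
u,v=p.astype(int); b=cv2.resize(s['frame'][v-40:v+30,u-40:u+40],(320,280),interpolation=cv2.INTER_CUBIC)
cv2.circle(b,(160,160),3,(255,0,0),1)
h=np.zeros((600,800,3),np.uint8); h[:280,:320]=b; h[200:600,160:800]=a[:, :]; h[:280,:320]=b
cv2.imwrite('pics/c4.png',h[...,::-1])
E
```

```text
t 7.17 tcp [ 0.5989 -0.0238  0.0994] shift cm [ -0.03 -16.37   9.84] yaw_y 82.2 turn 0.18794621758502217 tilt 0.0 q [-0.16  0.08  1.77  0.    1.3  -1.6 ]
tip expected side [276.75454308 211.56778467]
```

View pics/c4.png

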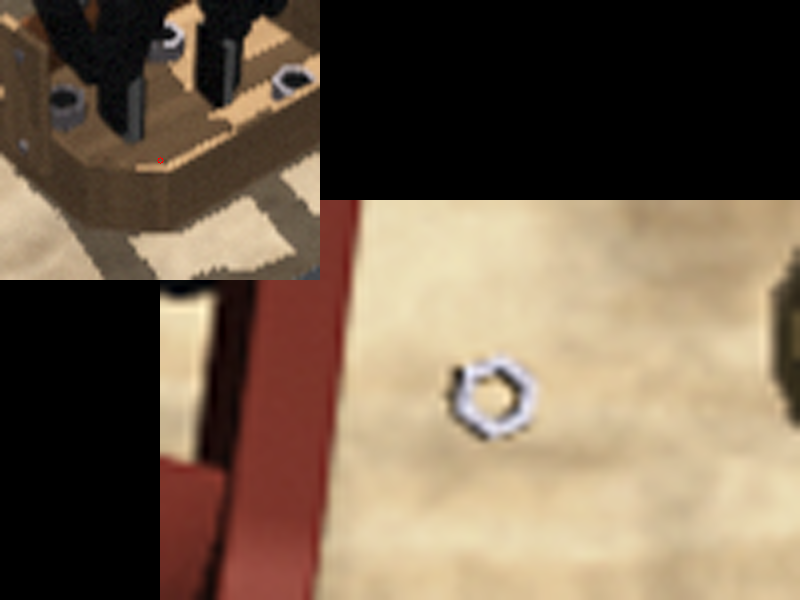

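The nut hasn't moved; it is still at about u=331.3, v=169.2. The side crop shows the fingertips about 9.5 px above where the reported TCP should be. At this opening the real tips therefore sit roughly 19 mm higher than reported, so I'll grasp lower.

Call:
send_rows(
  rows=[
    [4,[0,-5.5,0],0],
    [4,[0,-5.5,0],0],
    [4,[0,-5.3,4],0],
    [4,[0,0,4],0],
    [4,[0,0,1.5],0],
    [4,[0,0,0.7],0],
    [4,[0,0,0.3],0],
    [4,[0,0,0.2],0],
    [4,[0,0,0.1],0],
    [4,[0,0,0],0],
  ],
)

```text
t: 8.52
tool_pos: [0.5765, -0.185, -0.0062]
tool_rot: [0.221, 3.133, -0.0]
contact_force: [-0.3, 0.1, -0.3]
opening: 0.0398
grip_force: 0.0
```

```bash
python3 - <<'E'
from h import *; from station import ctrl
o=ctrl.get_obs(); go(o,.577,-.186,-.011,82); print(o['contact_force'].round(1))
E
```

```text
t 8.53 tcp [ 0.5765 -0.185  -0.0062] shift cm [-0.07 -0.09  0.48] yaw_y 81.9 turn -0.05715238245704768 tilt 0.0 q [-0.43  0.22  1.8  -0.    1.12 -1.86]
[-0.3  0.1 -0.3]
```

Call:
send_rows(
  rows=[
    [4,[0,0,0.3],0],
    [4,[0,0,0.2],0],
    [4,[0,0,0],0],
    [1.8,[0,0,0],0],
    [1.8,[0,0,0],0],
    [1.8,[0,0,0],0],
  ],
)

```text
t: 9.28
tool_pos: [0.5761, -0.1851, -0.0116]
tool_rot: [0.221, 3.134, -0.0]
contact_force: [-1.1, -0.2, -0.8]
opening: 0.018
grip_force: 0.0
```

Call:
send_rows(
  rows=[
    [4,[0,0,0],0],
    [4,[0,0,0],0],
    [4,[0,0,0.3],0],
    [4,[0,0,0.2],0],
    [4,[0,0,0],0],
    [1.8,[0,0,0],0],
    [1.8,[0,0,0],0],
    [1.8,[0,0,0],0],
  ],
)

```text
t: 10.28
tool_pos: [0.5767, -0.1854, -0.0158]
tool_rot: [0.221, 3.132, -0.001]
contact_force: [-0.4, 0.0, 4.6]
opening: 0.0179
grip_force: 1.9
```

Call:
send_rows(
  rows=[
    [3,[0,0,-5],0],
    [4,[0,5,-4],0],
    [4,[0,6,-2],0],
    [4,[0,6,0],0],
    [4,[0,0,0],0],
  ],
)

```text
t: 10.9
tool_pos: [0.5998, -0.015, 0.0923]
tool_rot: [0.213, 3.134, 0.001]
contact_force: [0.2, -0.4, -0.3]
opening: 0.0397
grip_force: 0.0
```

```bash
python3 - <<'E'
from h import *; from station import ctrl
o=ctrl.get_obs(); go(o,.577,-.186,.001,82)
s=ctrl.get_image('side'); d=ctrl.get_image('top'); np.savez('s5.npz',**s); np.savez('t5.npz',**d)
P=cloud(s); f=s['frame'].astype(int); t=o['tool_pos']
m=(np.linalg.norm(P[...,:2]-t[:2],axis=-1)<.06)&(P[...,2]>t[2]-.02)&(P[...,2]<t[2]+.06)&(f.max(-1)<110)&(f.max(-1)-f.min(-1)<25)
n,l,st,c=cv2.connectedComponentsWithStats(m.astype(np.uint8))
for i in range(1,n):
    if st[i,4]<15: continue
    q=P[l==i]; print(st[i],(np.percentile(q,[3,50,97],axis=0)-t).round(4).tolist())
    for z in np.arange(0,.05,.005):
        k=q[abs(q[:,2]-t[2]-z)<.0025]
        if len(k): print('  z+%.3f n%d'%(z,len(k)),(np.median(k[:,:2],axis=0)-t[:2]).round(4))
# check stray nut by top
T=cloud(d); w=(slice(155,185),slice(316,346)); g=d['frame'][w].astype(int); mm=(g.max(-1)-g.min(-1))<45; v,u=np.nonzero(mm); print('nut px',len(u),u.mean()+316,v.mean()+155)
# side calibration check on tape roll / bench plane
b=P[225:235,330:345].reshape(-1,3); print('bench z from side',np.median(b[:,2]), 'top',np.median(T[170:200,290:310][...,2]))
E
```

```text
t 10.90 tcp [ 0.5998 -0.015   0.0923] shift cm [ -0.05 -17.26   9.12] yaw_y 82.2 turn 0.23490931152622352 tilt 0.0 q [-0.15  0.09  1.77  0.    1.29 -1.58]
[289 182  12  17 128] [[-0.0042, 0.0201, 0.0336], [0.0111, 0.0226, 0.0468], [0.0156, 0.0341, 0.059]]
  z+0.030 n2 [0.0078 0.022 ]
  z+0.035 n18 [0.0064 0.0224]
  z+0.040 n25 [0.0102 0.0231]
  z+0.045 n23 [0.0123 0.0223]
[265 193  12  15 121] [[-0.0097, -0.0318, 0.0337], [0.0038, -0.027, 0.0485], [0.0093, -0.0195, 0.0594]]
  z+0.030 n2 [ 0.0016 -0.0241]
  z+0.035 n8 [ 0.0071 -0.024 ]
  z+0.040 n20 [ 0.004  -0.0261]
  z+0.045 n25 [ 0.0044 -0.0278]
nut px 78 330.96153846153845 168.1025641025641
bench z from side 0.22556804600956218 top 0.46875251997751066
```

Side-view range data puts the real fingertips about 30 mm above the reported TCP. That explains the misses: the last contact was on top of the nut. I'll go down to a reported z of about -0.025.

Call:
send_rows(
  rows=[
    [4,[0,-6,0],0],
    [4,[0,-6,0],0],
    [4,[0,-5.2,4],0],
    [4,[0,0,4],0],
    [4,[0,0,1.8],0],
    [4,[0,0,1],0],
    [4,[0,0,0.6],0],
    [4,[0,0,0],0],
  ],
)

```text
t: 12.0
tool_pos: [0.5766, -0.1863, -0.0192]
tool_rot: [0.22, 3.133, -0.001]
contact_force: [-0.7, -0.2, -0.3]
opening: 0.0401
grip_force: 0.0
```

Call:
send_rows(
  rows=[
    [4,[0,0,0.4],0],
    [4,[0,0,0.2],0],
    [4,[0,0,0],0],
    [1.8,[0,0,0],0],
    [1.8,[0,0,0],0],
    [1.8,[0,0,0],0],
    [1.8,[0,0,0],0],
  ],
  newtons=40,
)

```text
t: 12.88
tool_pos: [0.5762, -0.1866, -0.0256]
tool_rot: [0.221, 3.133, -0.0]
contact_force: [-0.0, -0.2, 1.7]
opening: 0.0226
grip_force: 39.4
```

Call:
send_rows(
  rows=[
    [1.8,[0,0,-4],0],
    [1.8,[0,0,-5],0],
    [1.8,[0,0,-5.5],0],
    [1.8,[1.5,4.5,0],0],
    [1.8,[1.5,4.6,0],0],
    [1.8,[1.6,4.6,0],0],
    [1.8,[1.5,4.6,0],0],
    [1.8,[1.5,4.5,0],0],
    [1.8,[0,0,0],0],
  ],
)

```text
t: 14.0
tool_pos: [0.5316, 0.0524, 0.1185]
tool_rot: [-0.214, -3.133, -0.0]
contact_force: [0.2, -0.2, -0.8]
opening: 0.0222
grip_force: 39.4
```

```bash
python3 - <<'E'
from h import *; from station import ctrl
o=ctrl.get_obs(); go(o,.533,.05,.01,82); print(o['opening'],o['grip_force'])
s=ctrl.get_image('side'); P=cloud(s);t=o['tool_pos']; f=s['frame'].astype(int)
m=(np.linalg.norm(P[...,:2]-t[:2],axis=-1)<.12)&(f.max(-1)<110)&(f.max(-1)-f.min(-1)<30)
for z in np.arange(.02,.17,.01):
    k=P[m&(abs(P[...,2]-t[2]-z)<.005)]
    if len(k)>3: a=k[:,:2]-t[:2]; print('z+%.2f n%d'%(z,len(k)),np.percentile(a,[3,97],axis=0).round(3).tolist())
b=cv2.resize(s['frame'][100:280,190:370],(600,600)); cv2.imwrite('pics/s6.png',b[...,::-1])
E
```

```text
t 14.00 tcp [0.5316 0.0524 0.1185] shift cm [-0.19 -0.22 10.85] yaw_y 82.2 turn 0.16914558873850183 tilt 0.1 q [-0.04 -0.1   1.9   0.    1.34 -1.48]
0.022224345731724635 39.3800224782899
z+0.03 n66 [[-0.002, -0.015], [0.02, 0.011]]
z+0.04 n126 [[-0.006, -0.021], [0.019, 0.019]]
z+0.05 n95 [[-0.008, -0.023], [0.014, 0.025]]
z+0.06 n96 [[-0.007, -0.023], [0.014, 0.025]]
z+0.07 n76 [[-0.003, -0.025], [0.017, 0.025]]
z+0.08 n209 [[-0.012, -0.04], [0.019, 0.042]]
z+0.09 n172 [[-0.014, -0.046], [0.02, 0.049]]
z+0.10 n227 [[-0.014, -0.051], [0.021, 0.051]]
z+0.11 n211 [[-0.009, -0.057], [0.022, 0.055]]
z+0.12 n275 [[-0.011, -0.062], [0.022, 0.059]]
z+0.13 n330 [[-0.01, -0.06], [0.022, 0.058]]
z+0.14 n227 [[-0.009, -0.04], [0.019, 0.035]]
z+0.15 n80 [[-0.011, -0.036], [0.012, -0.011]]
z+0.16 n142 [[-0.011, -0.036], [0.039, 0.015]]
z+0.17 n234 [[-0.011, -0.036], [0.039, 0.017]]
```

View pics/s6.png

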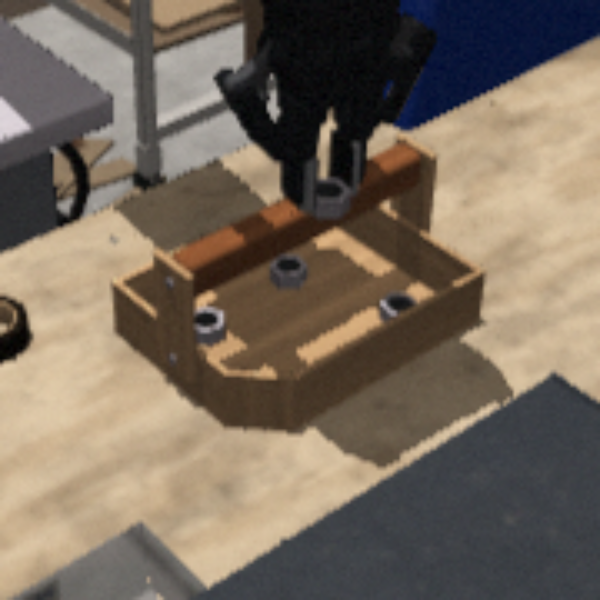

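The nut is held over the tote's clipped-side compartment, at about (330,195) in the crop. The gripper body only starts about 140 mm above the reported TCP, so I can lower the nut right down to the floor.

Call:
send_rows(
  rows=[
    [1.8,[0,0,5],0],
    [1.8,[0,0,5],0],
    [1.8,[0,0,2.5],0],
    [1.8,[0,0,0.8],0],
    [1.8,[0,0,0],0],
    [3.6,[0,0,0],0],
    [3.6,[0,0,0],0],
  ],
)

```text
t: 14.92
tool_pos: [0.5342, 0.0498, -0.0123]
tool_rot: [0.221, 3.131, 0.0]
contact_force: [0.6, 0.3, -0.8]
opening: 0.0354
grip_force: 0.0
```

Call:
send_rows(
  rows=[
    [3.6,[0,0,-5],0],
    [3.6,[0,0,-6],0],
    [3.6,[0,0,-6],0],
    [6,[6,-0.8,0],0],
    [8.5,[6,-0.8,0],0],
    [8.5,[5,-0.8,0],0],
    [8.5,[3,0,0],0],
    [8.5,[3,0,0],0],
    [8.5,[3,0,0],0],
  ],
)

```text
t: 16.05
tool_pos: [0.2713, 0.0628, 0.1569]
tool_rot: [0.221, 3.131, 0.0]
contact_force: [-0.1, -0.3, 1.0]
opening: 0.0848
grip_force: 0.0
```

```bash
python3 - <<'E'
from h import *; from station import ctrl
o=ctrl.get_obs(); go(o,.481,.082,.15,0.4); print(o['tool_rot'].round(3))
d=ctrl.get_image('top'); s=ctrl.get_image('side');np.savez('t7.npz',**d); np.savez('s7.npz',**s)
E
```

```text
t 16.05 tcp [0.2713 0.0628 0.1569] shift cm [-20.49   4.84   0.74] yaw_y 81.9 turn 81.52704730966889 tilt 0.1 q [-0.04 -0.96  2.4   0.    1.7  -1.47]
[0.221 3.131 0.   ]
```

Call:
send_rows(
  rows=[
    [8.5,[4,0,0],0],
    [8.5,[4,0,0],0],
    [8.5,[0,0,0],0],
  ],
)

```text
t: 16.52
tool_pos: [0.2396, 0.0903, 0.1571]
tool_rot: [-0.215, -3.102, 0.022]
contact_force: [1.0, 0.5, 1.0]
opening: 0.085
grip_force: 0.0
```

```bash
python3 - <<'E'
from h import *; from station import ctrl
o=ctrl.get_obs(); go(o,.481,.082,.15,0.4); print(o['tool_rot'].round(3))
E
```

```text
t 16.52 tcp [0.2396 0.0903 0.1571] shift cm [-24.03   2.51  -0.09] yaw_y 82.1 turn 81.68791635755079 tilt 2.0 q [ 0.08 -1.01  2.42 -0.01  1.76 -1.36]
[-0.215 -3.102  0.022]
```

Call:
send_rows(
  rows=[
    [8.5,[5.3,-2.9,0],0],
    [8.5,[5.3,-2.9,0],0],
    [8.5,[5.3,-2.9,0],0],
    [8.5,[0,0,0],0],
  ],
)

```text
t: 17.02
tool_pos: [0.2088, 0.0772, 0.1727]
tool_rot: [-0.213, -3.001, 0.089]
contact_force: [-0.5, 0.1, -0.5]
opening: 0.0849
grip_force: 0.0
```

```bash
python3 - <<'E'
from h import *; from station import ctrl
o=ctrl.get_obs(); go(o,.481,.082,.15,0.4); print(o['tool_rot'].round(3))
E
```

```text
t 17.02 tcp [0.2088 0.0772 0.1727] shift cm [-26.94   4.35  -1.44] yaw_y 82.1 turn 81.72694395778498 tilt 8.3 q [ 0.07 -1.01  2.4  -0.04  1.89 -1.37]
[-0.213 -3.001  0.089]
```

```bash
cat >> h.py <<'E'
def plan(o,pts,lean=None):
    M=R.from_rotvec(o['tool_rot']).as_matrix(); p=o['tool_pos']
    z=M[:,2]; L=np.degrees(np.arccos(-z[2]))*z[:2]/max(1e-6,np.hypot(*z[:2]))
    print('t %.2f tcp %s lean(deg x,y) %s toolY %s q %s op %.4f F %s'%(o['t'],p.round(4),L.round(1),M[:,1].round(3),o['q'].round(2),o['opening'],o['contact_force'].round(1)))
    for w in pts:
        D=M.T@(np.array(w)-p)*100; n=np.linalg.norm(D)/5.5; print(' to',w,'shift',D.round(2),'rows %.1f'%n,'per row',(D/np.ceil(n)).round(2)); p=np.array(w)
    if lean is not None:
        # turn needed so that tool y is horizontal along +-lean-perp
        y=np.cross(z,[0,0,1.]); y/=np.linalg.norm(y); c=M.T@y; a=np.degrees(np.arctan2(-c[0],c[1])); print(' turn for y horizontal',a, a-180*np.sign(a))
E
python3 - <<'E'
from h import *; from station import ctrl
plan(ctrl.get_obs(),[(.28,.11,.19),(.16,.28,.19),(-.12,.28,.19)],1)
E
```

```text
t 17.02 tcp [0.2088 0.0772 0.1727] lean(deg x,y) [-7.7 -2.9] toolY [ 0.137  0.988 -0.068] q [ 0.07 -1.01  2.4  -0.04  1.89 -1.37] op 0.0849 F [-0.5  0.1 -0.5]
 to (0.28, 0.11, 0.19) shift [-6.3   4.1  -2.83] rows 1.5 per row [-3.15  2.05 -1.42]
 to (0.16, 0.28, 0.19) shift [14.23 15.16  0.77] rows 3.8 per row [3.56 3.79 0.19]
 to (-0.12, 0.28, 0.19) shift [27.48 -3.83  3.77] rows 5.1 per row [ 4.58 -0.64  0.63]
 turn for y horizontal -28.37841960486246 151.62158039513753
```

Call:
send_rows(
  rows=[
    [8.5,[-3.2,2.1,-1.4],0],
    [8.5,[-3.1,2.0,-1.4],0],
    [8.5,[3.6,3.8,0.2],0],
    [8.5,[3.6,3.8,0.2],0],
    [8.5,[3.6,3.8,0.2],0],
    [8.5,[3.5,3.8,0.2],0],
    [8.5,[4.6,-0.6,0.6],0],
    [8.5,[4.6,-0.6,0.6],0],
    [8.5,[4.6,-0.6,0.6],0],
    [8.5,[4.6,-0.6,0.6],0],
  ],
)

```text
t: 18.27
tool_pos: [-0.0298, 0.2827, 0.1902]
tool_rot: [-0.214, -2.999, 0.086]
contact_force: [-0.8, 1.1, -0.0]
opening: 0.0848
grip_force: 0.0
```

```bash
python3 - <<'E'
from h import *; from station import ctrl
o=ctrl.get_obs();p=o['tool_pos']
plan(o,[(-.12,.28,.19),(-.12+.0254*1,.28-.0564*1,.19)],1)
E
```

```text
t 18.27 tcp [-0.0298  0.2827  0.1902] lean(deg x,y) [-7.9 -2.7] toolY [ 0.137  0.988 -0.067] q [ 1.28 -0.88  2.32  0.12  1.79 -0.13] op 0.0848 F [-0.8  1.1 -0. ]
 to (-0.12, 0.28, 0.19) shift [ 8.8  -1.5   1.27] rows 1.6 per row [ 4.4  -0.75  0.63]
 to (-0.09459999999999999, 0.22360000000000002, 0.19) shift [-3.31 -5.23 -0.08] rows 1.1 per row [-1.65 -2.61 -0.04]
 turn for y horizontal -27.375832612002736 152.62416738799726
```

Call:
send_rows(
  rows=[
    [8.5,[4.4,-0.7,0.6],0],
    [8.5,[4.4,-0.8,0.6],0],
    [8.5,[-3.3,-5.2,0],0],
    [8.5,[-3.3,-5.2,0],0],
    [8.5,[-3.3,-5.2,0],0],
    [8.5,[-3.3,-5.2,0],0],
    [8.5,[-3.3,-5.2,0],0],
  ],
)

```text
t: 19.15
tool_pos: [0.0055, 0.2005, 0.2168]
tool_rot: [-0.195, -3.002, 0.311]
contact_force: [0.1, -0.2, 0.1]
opening: 0.0851
grip_force: 0.0
```

```bash
python3 - <<'E'
from h import *; from station import ctrl
o=ctrl.get_obs();p=o['tool_pos']
plan(o,[p+[.0254*1,-.0564*1,0]],1)
E
```

```text
t 19.15 tcp [0.0055 0.2005 0.2168] lean(deg x,y) [ -7.5 -11.3] toolY [ 0.116  0.971 -0.211] q [ 1.11 -1.01  2.34  0.03  2.05 -0.31] op 0.0851 F [ 0.1 -0.2  0.1]
 to [0.03093451 0.14412221 0.21678832] shift [-3.29 -5.18  0.78] rows 1.1 per row [-1.65 -2.59  0.39]
 turn for y horizontal -64.0340072180043 115.9659927819957
```

```bash
python3 - <<'E'
from h import *; from station import ctrl
o=ctrl.get_obs();p=o['tool_pos']
plan(o,[(-.07,.29,.217),(-.25,.22,.217),(-.21,.17,.217)],1)
E
```

```text
t 19.15 tcp [0.0055 0.2005 0.2168] lean(deg x,y) [ -7.5 -11.3] toolY [ 0.116  0.971 -0.211] q [ 1.11 -1.01  2.34  0.03  2.05 -0.31] op 0.0851 F [ 0.1 -0.2  0.1]
 to (-0.07, 0.29, 0.217) shift [ 8.69  7.81 -0.8 ] rows 2.1 per row [ 2.9   2.6  -0.27]
 to (-0.25, 0.22, 0.217) shift [16.75 -8.88  3.7 ] rows 3.5 per row [ 4.19 -2.22  0.92]
 to (-0.21, 0.17, 0.217) shift [-4.64 -4.39  0.46] rows 1.2 per row [-2.32 -2.19  0.23]
 turn for y horizontal -64.0340072180043 115.9659927819957
```

Call:
send_rows(
  rows=[
    [8.5,[4.4,3.9,-0.4],0],
    [8.5,[4.3,3.9,-0.4],0],
    [8.5,[4.2,-2.2,0.9],0],
    [8.5,[4.2,-2.2,0.9],0],
    [8.5,[4.2,-2.2,0.9],0],
    [8.5,[4.2,-2.2,0.9],0],
    [8.5,[-4.4,-4.2,0.4],0],
    [8.5,[-4.4,-4.2,0.4],0],
    [8.5,[-4.4,-4.2,0.4],0],
  ],
)

```text
t: 20.27
tool_pos: [-0.1819, 0.1405, 0.2269]
tool_rot: [-0.19, -3.033, 0.383]
contact_force: [-1.5, 2.0, 0.5]
opening: 0.085
grip_force: 0.0
```

```bash
python3 - <<'E'
from h import *; from station import ctrl
o=ctrl.get_obs();p=o['tool_pos']
plan(o,[p+[.04,-.045,0],p+[.055,-.02,0]],1)
E
```

```text
t 20.27 tcp [-0.1819  0.1405  0.2269] lean(deg x,y) [ -5.4 -14.1] toolY [ 0.113  0.961 -0.252] q [ 1.9  -1.01  2.33  0.19  2.02  0.52] op 0.0850 F [-1.5  2.   0.5]
 to [-0.14189806  0.09545549  0.22688827] shift [-4.55 -3.87  0.72] rows 1.1 per row [-2.28 -1.94  0.36]
 to [-0.12689806  0.12045549  0.22688827] shift [-1.15  2.57 -0.75] rows 0.5 per row [-1.15  2.57 -0.75]
 turn for y horizontal -76.10520238347081 103.89479761652919
```

Call:
send_rows(
  rows=[
    [8.5,[-5.4,-2.8,0.4],0],
    [8.5,[-5.4,-2.8,0.4],0],
    [8.5,[-5.4,-2.8,0.4],0],
  ],
)

```text
t: 20.65
tool_pos: [-0.0808, 0.1562, 0.2479]
tool_rot: [-0.176, -3.058, 0.506]
contact_force: [0.4, -0.1, -0.1]
opening: 0.0852
grip_force: 0.0
```

```bash
python3 - <<'E'
from h import *; from station import ctrl
o=ctrl.get_obs();p=o['tool_pos']
plan(o,[p+[.05,-.035,0]],1)
E
```

```text
t 20.65 tcp [-0.0808  0.1562  0.2479] lean(deg x,y) [ -3.2 -18.6] toolY [ 0.106  0.94  -0.323] q [ 1.53 -1.01  2.3   0.05  2.17  0.1 ] op 0.0852 F [ 0.4 -0.1 -0.1]
 to [-0.03078848  0.12124256  0.24787396] shift [-5.38 -2.76  0.84] rows 1.1 per row [-2.69 -1.38  0.42]
 turn for y horizontal -86.85047820785859 93.14952179214141
```

```bash
python3 - <<'E'
from h import *; from station import ctrl
o=ctrl.get_obs();p=o['tool_pos']
plan(o,[(-.17,.25,.25),(-.28,.12,.25),(-.222,.106,.25)],1)
E
```

```text
t 20.65 tcp [-0.0808  0.1562  0.2479] lean(deg x,y) [ -3.2 -18.6] toolY [ 0.106  0.94  -0.323] q [ 1.53 -1.01  2.3   0.05  2.17  0.1 ] op 0.0852 F [ 0.4 -0.1 -0.1]
 to (-0.17, 0.25, 0.25) shift [ 9.96  7.81 -2.7 ] rows 2.4 per row [ 3.32  2.6  -0.9 ]
 to (-0.28, 0.12, 0.25) shift [  9.39 -13.39   4.75] rows 3.1 per row [ 2.35 -3.35  1.19]
 to (-0.222, 0.106, 0.25) shift [-5.92 -0.7   0.13] rows 1.1 per row [-2.96 -0.35  0.06]
 turn for y horizontal -86.85047820785859 93.14952179214141
```

Call:
send_rows(
  rows=[
    [8.5,[5,3.5,-1.3],0],
    [8.5,[5,3.5,-1.3],0],
    [8.5,[3.1,-4.4,1.6],0],
    [8.5,[3.1,-4.4,1.6],0],
    [8.5,[3.1,-4.4,1.6],0],
    [8.5,[-5.9,-0.7,0.1],0],
    [8.5,[-5.9,-0.7,0.1],0],
  ],
)

```text
t: 21.52
tool_pos: [-0.1784, 0.0997, 0.2536]
tool_rot: [-0.159, -3.069, 0.528]
contact_force: [8.3, -14.9, -6.1]
opening: 0.0848
grip_force: 0.0
```

```bash
python3 - <<'E'
from h import *; from station import ctrl
o=ctrl.get_obs();p=o['tool_pos']
plan(o,[p+[.058,-.014,0]],1)
E
```

```text
t 21.52 tcp [-0.1784  0.0997  0.2536] lean(deg x,y) [ -2.3 -19.4] toolY [ 0.097  0.937 -0.334] q [ 1.97 -1.01  2.3   0.2   2.15  0.59] op 0.0848 F [  8.3 -14.9  -6.1]
 to [-0.12036914  0.08571681  0.25356072] shift [-5.91 -0.75  0.23] rows 1.1 per row [-2.96 -0.38  0.12]
 turn for y horizontal -89.04022022586135 90.95977977413865
```

```bash
python3 - <<'E'
from h import *; from station import ctrl
o=ctrl.get_obs();p=o['tool_pos']
d=dict(np.load('top0.npz')); P=cloud(d)[30:300,0:152].reshape(-1,3); P=P[(P[:,2]>.06)&(P[:,2]<.7)]
z=R.from_rotvec(o['tool_rot']).as_matrix()[:,2]; G=np.array([.481,.082,.092])
for s in np.arange(.1,.45,.05):
    c=G-z*s; i=np.argmin(np.linalg.norm(P-c,axis=1)); print(s.round(2),c.round(3),np.linalg.norm(P[i]-c).round(3),P[i].round(3))
plan(o,[(-.18,.27,.27),(.1,.31,.27),(.26,.25,.27)],1)
E
```

```text
0.1 [0.485 0.115 0.186] 0.181 [0.571 0.233 0.294]
0.15 [0.487 0.132 0.233] 0.144 [0.566 0.232 0.3  ]
0.2 [0.489 0.148 0.28 ] 0.113 [0.548 0.24  0.311]
0.25 [0.491 0.165 0.328] 0.095 [0.549 0.241 0.319]
0.3 [0.493 0.182 0.375] 0.096 [0.538 0.255 0.333]
0.35 [0.495 0.198 0.422] 0.114 [0.538 0.255 0.333]
0.4 [0.497 0.215 0.469] 0.146 [0.545 0.264 0.341]
t 21.52 tcp [-0.1784  0.0997  0.2536] lean(deg x,y) [ -2.3 -19.4] toolY [ 0.097  0.937 -0.334] q [ 1.97 -1.01  2.3   0.2   2.15  0.59] op 0.0848 F [  8.3 -14.9  -6.1]
 to (-0.18, 0.27, 0.27) shift [ 1.95 15.4  -7.19] rows 3.1 per row [ 0.49  3.85 -1.8 ]
 to (0.1, 0.31, 0.27) shift [-27.43   6.46  -2.45] rows 5.1 per row [-4.57  1.08 -0.41]
 to (0.26, 0.25, 0.27) shift [-16.54  -4.08   1.35] rows 3.1 per row [-4.13 -1.02  0.34]
 turn for y horizontal -89.04022022586135 90.95977977413865
```

Call:
send_rows(
  rows=[
    [8.5,[0.6,5.1,-2.4],0],
    [8.5,[0.6,5.1,-2.4],0],
    [8.5,[0.7,5.1,-2.4],0],
    [8.5,[-5.5,1.3,-0.5],0],
    [8.5,[-5.5,1.3,-0.5],0],
    [8.5,[-5.5,1.3,-0.5],0],
    [8.5,[-5.5,1.3,-0.5],0],
    [8.5,[-5.5,1.3,-0.5],0],
  ],
)

```text
t: 22.52
tool_pos: [0.1057, 0.3087, 0.2709]
tool_rot: [-0.177, -3.066, 0.521]
contact_force: [-0.4, 1.1, 0.5]
opening: 0.0854
grip_force: 0.0
```

Call:
send_rows(
  rows=[
    [8.5,[-5.5,-1.4,0.4],0],
    [8.5,[-5.5,-1.4,0.4],0],
    [8.5,[-5.5,-1.4,0.4],0],
    [8.5,[0,0,0],10.5],
    [8.5,[0,0,0],10.5],
    [8.5,[0,0,0],10.5],
    [8.5,[0,0,0],10.5],
    [8.5,[0,0,0],10.5],
    [8.5,[0,0,0],10.5],
    [8.5,[0,0,0],10.5],
  ],
)

```text
t: 23.78
tool_pos: [0.2627, 0.246, 0.2722]
tool_rot: [1.892, 2.238, -0.422]
contact_force: [0.4, 0.2, 0.0]
opening: 0.0847
grip_force: 0.0
```

```bash
python3 - <<'E'
from h import *; from station import ctrl
o=ctrl.get_obs();p=o['tool_pos']; z=R.from_rotvec(o['tool_rot']).as_matrix()[:,2]
G=np.array([.481,.055,.092]); T=G+.045*z
plan(o,[T-.1*z,T],1)
E
```

```text
t 23.77 tcp [0.2627 0.246  0.2722] lean(deg x,y) [ -2.6 -19.2] toolY [ 0.984  0.15  -0.099] q [ 0.73 -0.43  1.94 -0.23  1.88  0.52] op 0.0847 F [0.4 0.2 0. ]
 to [0.48345694 0.07309073 0.14388149] shift [-15.89  20.39  16.81] rows 5.6 per row [-2.65  3.4   2.8 ]
 to [0.47898977 0.04019849 0.04955151] shift [-0. -0. 10.] rows 1.8 per row [-0. -0.  5.]
 turn for y horizontal -162.68984232093877 17.310157679061234
```

Call:
send_rows(
  rows=[
    [8.5,[0,0,0],9],
  ],
)

```text
t: 23.9
tool_pos: [0.2627, 0.2461, 0.2722]
tool_rot: [2.048, 2.07, -0.397]
contact_force: [0.3, 0.1, -0.6]
opening: 0.0851
grip_force: 0.0
```

```bash
python3 - <<'E'
from h import *; from station import ctrl
o=ctrl.get_obs();p=o['tool_pos']; z=R.from_rotvec(o['tool_rot']).as_matrix()[:,2]
G=np.array([.481,.055,.092]); T=G+.045*z
plan(o,[T-.1*z,T],1)
E
```

```text
t 23.90 tcp [0.2627 0.2461 0.2722] lean(deg x,y) [ -2.6 -19.2] toolY [ 0.999  0.003 -0.048] q [ 0.73 -0.43  1.94 -0.23  1.88  0.68] op 0.0851 F [ 0.3  0.1 -0.6]
 to [0.48345734 0.07309053 0.14388154] shift [-12.53  22.62  16.81] rows 5.6 per row [-2.09  3.77  2.8 ]
 to [0.47898945 0.04019866 0.04955147] shift [ 0. -0. 10.] rows 1.8 per row [ 0. -0.  5.]
 turn for y horizontal -171.64147608461073 8.35852391538927
```

Call:
send_rows(
  rows=[
    [8.5,[-2.1,3.8,2.8],0],
    [8.5,[-2.1,3.8,2.8],0],
    [8.5,[-2.1,3.8,2.8],0],
    [8.5,[-2.1,3.8,2.8],0],
    [8.5,[-2.1,3.8,2.8],0],
    [8.5,[-2.0,3.6,2.8],0],
    [8.5,[0,0,0],0],
  ],
)

```text
t: 24.78
tool_pos: [0.4835, 0.072, 0.1412]
tool_rot: [2.047, 2.074, -0.405]
contact_force: [-0.2, 0.1, -0.6]
opening: 0.0851
grip_force: 0.0
```

```bash
python3 - <<'E'
from h import *; from station import ctrl
o=ctrl.get_obs();p=o['tool_pos']; z=R.from_rotvec(o['tool_rot']).as_matrix()[:,2]
G=np.array([.481,.055,.092]); T=G+.045*z
plan(o,[T],1)
s=ctrl.get_image('side'); b=s['frame'][60:260,180:400]; cv2.imwrite('pics/s8.png',cv2.resize(b,(660,600))[...,::-1])
P=cloud(s); f=s['frame'].astype(int); t=p
m=(np.linalg.norm(P[...,:2]-t[:2],axis=-1)<.09)&(P[...,2]>t[2])&(P[...,2]<t[2]+.07)&(f.max(-1)<110)&(f.max(-1)-f.min(-1)<25)
n,l,st,c=cv2.connectedComponentsWithStats(m.astype(np.uint8))
for i in range(1,n):
    if st[i,4]>30: q=P[l==i]; print(st[i],(np.percentile(q,[3,50,97],axis=0)-t).round(3).tolist())
E
```

```text
t 24.77 tcp [0.4835 0.072  0.1412] lean(deg x,y) [ -2.9 -19.3] toolY [ 0.999  0.004 -0.054] q [ 0.19 -0.12  1.91 -0.32  1.47  0.23] op 0.0851 F [-0.2  0.1 -0.6]
 to [0.47875748 0.04015221 0.04957932] shift [0.02 0.01 9.71] rows 1.8 per row [0.01 0.01 4.86]
 turn for y horizontal -170.6526514558329 9.34734854416709
[266 105  14  15 133] [[-0.05, 0.008, 0.044], [-0.039, 0.018, 0.057], [-0.037, 0.034, 0.069]]
[296 125  16  16 160] [[0.048, 0.009, 0.039], [0.056, 0.016, 0.056], [0.061, 0.031, 0.069]]
```

View pics/s8.png

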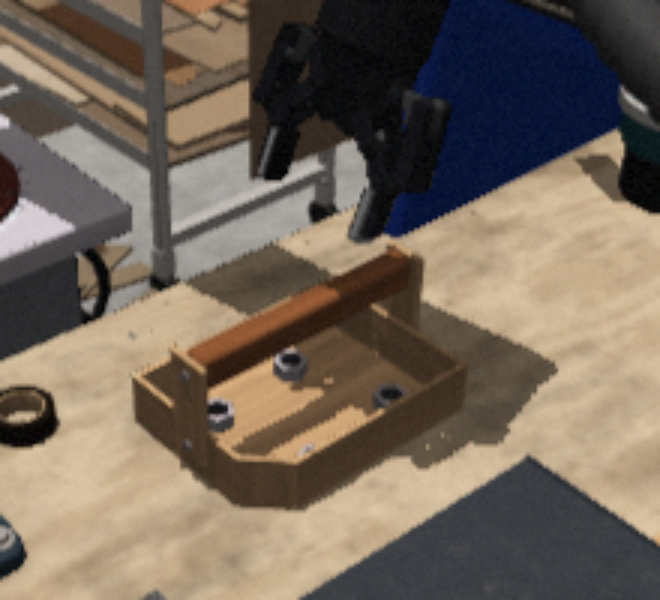

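The fingers straddle the bar and the stray nut shows at the near wall, about (307,452). Lowering and gripping now.

Call:
send_rows(
  rows=[
    [8.5,[0,0,4],0],
    [8.5,[0,0,3.5],0],
    [8.5,[0,0,2.2],0],
    [8.5,[0,0,0],0],
    [1.2,[0,0,0],0],
    [1.2,[0,0,0],0],
    [1.2,[0,0,0],0],
    [1.2,[0,0,0],0],
    [1.2,[0,0,0],0],
    [1.2,[0,0,0],0],
  ],
  newtons=115,
)

```text
t: 26.08
tool_pos: [0.481, 0.0426, 0.0548]
tool_rot: [2.041, 2.074, -0.394]
contact_force: [-0.6, 1.1, 6.4]
opening: 0.0201
grip_force: 113.1
```

```bash
python3 - <<'E'
from h import *; from station import ctrl
o=ctrl.get_obs();p=o['tool_pos']
plan(o,[p+[0,0,.15],p+[-.04,-.05,.25]],1); print(o['grip_force'])
E
```

```text
t 26.07 tcp [0.481  0.0426 0.0548] lean(deg x,y) [ -2.4 -19.2] toolY [ 0.999  0.008 -0.046] q [ 0.14 -0.05  2.   -0.34  1.29  0.24] op 0.0201 F [-0.6  1.1  6.4]
 to [0.48095369 0.04264543 0.20478062] shift [ -4.93  -0.68 -14.15] rows 2.7 per row [-1.64 -0.23 -4.72]
 to [ 0.44095369 -0.00735457  0.30478062] shift [-7.92 -4.49 -7.62] rows 2.2 per row [-2.64 -1.5  -2.54]
 turn for y horizontal -172.12033203634903 7.879667963650974
113.06490797549486
```

Call:
send_rows(
  rows=[
    [1.2,[-0.4,-0.1,-1.2],0],
    [1.2,[-0.9,-0.1,-2.4],0],
    [1.2,[-0.9,-0.1,-2.6],0],
    [1.2,[-0.9,-0.1,-2.6],0],
    [1.2,[-0.9,-0.1,-2.6],0],
    [1.2,[-0.9,-0.1,-2.6],0],
    [1.2,[-1.5,-0.9,-1.5],0],
    [1.2,[-1.5,-0.9,-1.5],0],
    [1.2,[-1,-0.6,-1],0],
    [1.2,[0,0,0],0],
  ],
)

```text
t: 27.32
tool_pos: [0.4592, 0.017, 0.2541]
tool_rot: [2.043, 2.074, -0.397]
contact_force: [0.5, 0.3, -5.4]
opening: 0.0198
grip_force: 112.9
```

```bash
cat > tote.py <<'E'
from h import *; from station import ctrl
def look(tag):
    o=ctrl.get_obs(); plan(o,[],1); print('grip',o['grip_force'])
    out={}
    for n in('top','side'):
        d=ctrl.get_image(n); np.savez(tag+n+'.npz',**d); out[n]=d
        P=cloud(d); f=d['frame'].astype(int); g=f.max(-1)-f.min(-1)
        # wood floor plane: RANSAC-free fit by points below the bar around the tool
        t=o['tool_pos']; near=(np.linalg.norm(P-t,axis=-1)<.16)&(P[...,2]<t[2]+.06)&(P[...,2]>.03)
        m=near&(g<40)&(f.max(-1)>90)
        k,l,st,c=cv2.connectedComponentsWithStats(m.astype(np.uint8))
        for i in range(1,k):
            if 12<st[i,4]<250: print(n,st[i],P[l==i].mean(0).round(3),(f[l==i]).mean(0).round(0))
    return o,out
E
python3 - <<'E'
from tote import *; look('a')
E
```

```text
t 27.32 tcp [0.4592 0.017  0.2541] lean(deg x,y) [ -2.5 -19.2] toolY [ 0.999  0.007 -0.048] q [ 0.09 -0.3   1.88 -0.33  1.64  0.07] op 0.0198 F [ 0.5  0.3 -5.4]
 turn for y horizontal -171.65646097152867 8.343539028471326
grip 112.88302330998704
top [243 179  13  14  82] [0.515 0.022 0.215] [207. 201. 208.]
top [245 201   6   4  16] [0.476 0.022 0.296] [108. 110. 112.]
top [245 218   6   3  15] [0.447 0.022 0.302] [112. 113. 114.]
top [253 221  14  13  84] [0.432 0.001 0.217] [212. 205. 212.]
side [254  73   5  15  21] [0.477 0.026 0.301] [96. 96. 95.]
side [228 113  12   8  48] [0.436 0.001 0.217] [149. 139. 141.]
```

Call:
send_rows(
  rows=[
    [1.2,[0,0,0],-5],
    [1.2,[0,0,0],-8],
    [1.2,[0,0,0],-8],
    [1.2,[0,0,0],-8],
    [1.2,[0,0,0],-8],
    [1.2,[0,0,0],-8],
    [1.2,[0,0,0],-8],
    [1.2,[0,0,0],-8],
    [1.2,[0,0,0],-8],
    [1.2,[0,0,0],-8],
  ],
)

```text
t: 28.68
tool_pos: [0.4588, 0.0177, 0.2515]
tool_rot: [-0.316, -3.067, 0.528]
contact_force: [0.2, 0.2, -3.8]
opening: 0.0199
grip_force: 113.1
```

Call:
send_rows(
  rows=[
    [1.2,[0,0,0],-8],
    [1.2,[0,0,0],-8],
    [1.2,[0,0,0],-8],
    [1.2,[0,0,0],0],
    [1.2,[0,0,0],0],
    [1.2,[0,0,0],0],
    [1.2,[0,0,0],0],
  ],
)

```text
t: 29.55
tool_pos: [0.4591, 0.0174, 0.253]
tool_rot: [0.313, -3.004, 0.502]
contact_force: [0.9, 0.9, -3.5]
opening: 0.0202
grip_force: 113.1
```

```bash
python3 - <<'E'
from tote import *; o,out=look('b')
print(o['contact_force'].round(1))
E
```

```text
t 29.55 tcp [0.4591 0.0174 0.253 ] lean(deg x,y) [ -2.6 -19.2] toolY [-0.213  0.925 -0.313] q [ 0.09 -0.3   1.88 -0.33  1.64 -1.69] op 0.0202 F [ 0.9  0.9 -3.5]
 turn for y horizontal -70.32001400835082 109.67998599164918
grip 113.10313692083582
top [225 219  11  17  88] [0.43  0.058 0.207] [148. 142. 149.]
side [251 108  18  14  63] [0.439 0.063 0.202] [125. 115. 115.]
side [247 122   6   7  24] [0.455 0.025 0.201] [111. 102. 101.]
[ 0.9  0.9 -3.5]
```

```bash
cat >> tote.py <<'E'
M0=R.from_rotvec([2.041,2.074,-.394]).as_matrix(); p0=np.array([.481,.0426,.0548])
T0=R.from_euler('z',-89.6,degrees=True).as_matrix(); c0=np.array([.481,.0817,0.])
def pose(o):
    M=R.from_rotvec(o['tool_rot']).as_matrix(); A=M@M0.T@T0; c=o['tool_pos']+M@M0.T@(c0-p0); return A,c
def nuts(o,out):
    A,c=pose(o); g=A.T@[0,0,-1]; print('tote centre',c.round(3),'xaxis',A[:,0].round(2),'tilt %.1f'%np.degrees(np.arccos(A[2,2])),'downhill dir in tote %.0f'%np.degrees(np.arctan2(g[1],g[0])))
    for n,d in out.items():
        q=(cloud(d)-c)@A; f=d['frame'].astype(int); s=(f.max(-1)-f.min(-1))
        ins=(abs(q[...,0])<94)&(abs(q[...,0])<.094)&(abs(q[...,1])<.07)
        fl=ins&(q[...,2]>-.01)&(q[...,2]<.012)&(s>40); print(n,'floor z in tote: med %.4f n %d'%(np.median(q[fl][:,2]),fl.sum()))
        m=ins&(q[...,2]>.004)&(q[...,2]<.03)&(s<22)&(f.max(-1)>60)
        k,l,st,_=cv2.connectedComponentsWithStats(m.astype(np.uint8))
        for i in range(1,k):
            if st[i,4]>8: a=q[l==i]; print('  grey',st[i],'mean mm',(a.mean(0)*1000).round(0),'ext',(np.ptp(np.percentile(a,[4,96],axis=0),axis=0)*1000).round(0))
        pc=np.linalg.inv(d['cam_to_world'])@np.r_[A@[.0815,.0565,.0105]+c,1]; print('  corner px',(pc[:2]/pc[2]*d['fx']+[d['cx'],d['cy']]).round(0))
E
python3 - <<'E'
from tote import *
o=ctrl.get_obs(); nuts(o,{n:dict(np.load('b'+n+'.npz')) for n in('top','side')})
E
```

```text
tote centre [ 0.403 -0.003  0.222] xaxis [ 0.91  0.07 -0.42] tilt 29.9 downhill dir in tote 33
top floor z in tote: med 0.0059 n 3626
  grey [226 220  10  16  84] mean mm [35. 57. 15.] ext [29. 20. 13.]
  corner px [232. 209.]
side floor z in tote: med 0.0062 n 1257
  grey [247 108  21  21 183] mean mm [53. 43. 16.] ext [41. 47. 11.]
  corner px [267. 130.]
```

Call:
send_rows(
  rows=[
    [1.2,[0,0,0],-10],
    [1.2,[0,0,0],-10],
    [1.2,[0,0,0],-10],
    [1.2,[0,0,0],0],
    [1.2,[0,0,0],0],
    [1.2,[0,0,0],10],
    [1.2,[0,0,0],10],
    [1.2,[0,0,0],10],
    [1.2,[0,0,0],10],
    [1.2,[0,0,0],10],
  ],
)

```text
t: 30.9
tool_pos: [0.459, 0.0173, 0.253]
tool_rot: [-0.229, -3.068, 0.526]
contact_force: [0.2, -0.0, -4.6]
opening: 0.0201
grip_force: 113.0
```

Call:
send_rows(
  rows=[
    [1.2,[0,0,0],0],
    [1.2,[0,0,0],-10],
    [1.2,[0,0,0],-10],
    [1.2,[0,0,0],0],
    [1.2,[0,0,0],0],
    [1.2,[0,0,0],0],
  ],
)

```text
t: 31.65
tool_pos: [0.4591, 0.0174, 0.253]
tool_rot: [0.312, -3.004, 0.502]
contact_force: [0.1, 0.8, -4.0]
opening: 0.02
grip_force: 113.1
```

```bash
python3 - <<'E'
from tote import *
o,out=look('c'); nuts(o,out)
t=out['top']['frame'][190:245,190:270]; s=out['side']['frame'][85:150,215:300]
h=np.zeros((600,800,3),np.uint8); h[:275,:400]=cv2.resize(t,(400,275),interpolation=cv2.INTER_CUBIC); h[:300,400:]=cv2.resize(s,(400,300),interpolation=cv2.INTER_CUBIC)
# rectified (tote plane z=.017) views, 3 px/mm
A,c=pose(o); X,Y=np.meshgrid(np.linspace(-.1,.1,400),np.linspace(.075,-.075,300)); W=np.stack([X,Y,0*X+.015],-1)@A.T+c
for k,(n,d) in enumerate(out.items()):
    T=np.linalg.inv(d['cam_to_world']); q=W@T[:3,:3].T+T[:3,3]; u=q[...,0]/q[...,2]*d['fx']+d['cx']; v=q[...,1]/q[...,2]*d['fy']+d['cy']
    h[300:,400*k:400*k+400]=np.clip(1.8*cv2.remap(d['frame'],u.astype(np.float32),v.astype(np.float32),cv2.INTER_CUBIC).astype(int),0,255)
cv2.imwrite('pics/c9.png',h[...,::-1])
E
```

```text
t 31.65 tcp [0.4591 0.0174 0.253 ] lean(deg x,y) [ -2.6 -19.3] toolY [-0.213  0.925 -0.313] q [ 0.09 -0.3   1.88 -0.33  1.64 -1.69] op 0.0200 F [ 0.1  0.8 -4. ]
 turn for y horizontal -70.34053847664661 109.65946152335339
grip 113.1019535427913
top [225 219  11  17  89] [0.43  0.058 0.207] [147. 141. 148.]
side [251 108  18  15  62] [0.439 0.063 0.202] [125. 115. 114.]
side [247 122   5   6  18] [0.454 0.026 0.2  ] [114. 104. 104.]
tote centre [ 0.403 -0.003  0.222] xaxis [ 0.91  0.07 -0.42] tilt 29.9 downhill dir in tote 33
top floor z in tote: med 0.0060 n 3626
  grey [226 220  10  16  84] mean mm [35. 57. 15.] ext [29. 19. 13.]
  corner px [232. 209.]
side floor z in tote: med 0.0062 n 1261
  grey [248 108  20  21 169] mean mm [52. 44. 16.] ext [42. 47. 12.]
  corner px [267. 130.]
```

View pics/c9.png

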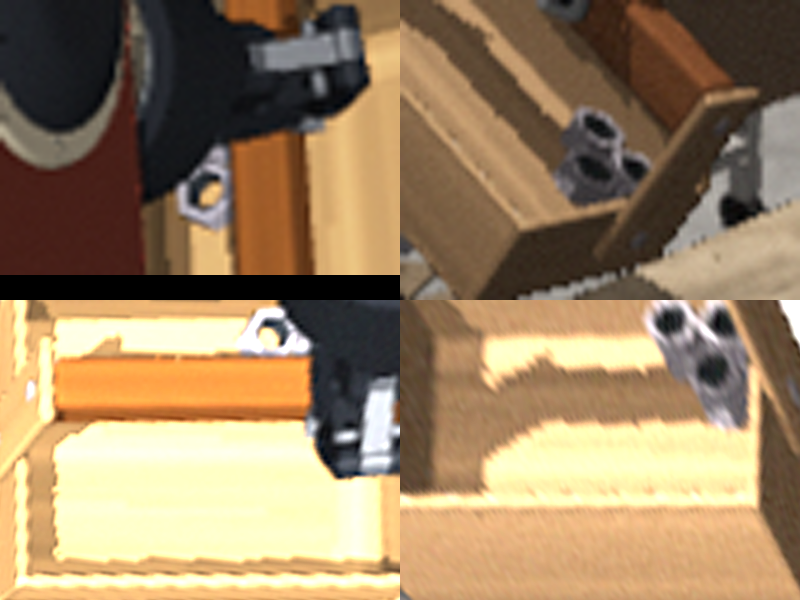

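The three visible nuts are packed at the clipped corner, at about (600,128), (590,172) and (635,172) in the side panel. The fourth looks hidden behind the post. I'll move the tote gently toward the base so the overhead camera sees into the corner.

```bash
python3 - <<'E'
from tote import *
o=ctrl.get_obs(); p=o['tool_pos']; plan(o,[p+[-.12,-.03,.0]])
E
```

```text
t 31.75 tcp [0.4591 0.0174 0.253 ] lean(deg x,y) [ -2.6 -19.2] toolY [-0.213  0.925 -0.313] q [ 0.09 -0.3   1.88 -0.33  1.64 -1.69] op 0.0196 F [ 0.8 -1.5 -4.4]
 to [ 0.33905357 -0.01261499  0.25303082] shift [12.27 -0.22  1.53] rows 2.2 per row [ 4.09 -0.07  0.51]
```

Call:
send_rows(
  rows=[
    [1.2,[0.8,0,0.1],0],
    [1.2,[1.6,0,0.2],0],
    [1.2,[2.2,0,0.3],0],
    [1.2,[2.6,0,0.3],0],
    [1.2,[2.2,0,0.3],0],
    [1.2,[1.6,0,0.2],0],
    [1.2,[0.8,0,0.1],0],
    [1.2,[0,0,0],0],
  ],
)

```text
t: 32.75
tool_pos: [0.3431, -0.0098, 0.2523]
tool_rot: [0.313, -3.005, 0.502]
contact_force: [-0.4, -0.1, -5.0]
opening: 0.0202
grip_force: 113.1
```

```bash
python3 - <<'E'
from tote import *
o,out=look('d'); nuts(o,out); A,c=pose(o)
# dark bores / grey per camera, coarse map in tote frame: g=grey nut, w=wood, .=unseen ; 6mm cells
for n,d in out.items():
    q=(cloud(d)-c)@A*1000; f=d['frame'].astype(int); s=f.max(-1)-f.min(-1)
    k=(q[...,2]>-4)&(q[...,2]<26)
    print(n)
    for y in range(69,-12,-6):
        r=''
        for x in range(18,96,6):
            m=k&(abs(q[...,0]-x)<3)&(abs(q[...,1]-y)<3)
            r+='  . ' if m.sum()==0 else '%3.0f%s'%(np.median(q[m][:,2]),'g' if np.median(s[m])<25 else 'w')
        print('%4d'%y,r)
E
```

```text
t 32.75 tcp [ 0.3431 -0.0098  0.2523] lean(deg x,y) [ -2.6 -19.2] toolY [-0.213  0.925 -0.313] q [ 0.05 -0.64  2.12 -0.34  1.72 -1.77] op 0.0202 F [-0.4 -0.1 -5. ]
 turn for y horizontal -70.47784650929744 109.52215349070256
grip 113.08368076337501
side [209  92  11  14  42] [0.326 0.033 0.206] [121. 110. 108.]
side [204 105   5   5  13] [ 0.34  -0.001  0.2  ] [110. 100. 100.]
tote centre [ 0.287 -0.03   0.221] xaxis [ 0.91  0.07 -0.41] tilt 29.8 downhill dir in tote 33
top floor z in tote: med 0.0060 n 4193
  grey [245 258   5  11  23] mean mm [81. 48. 18.] ext [19.  6.  4.]
  corner px [245. 265.]
side floor z in tote: med 0.0066 n 1047
  grey [204  92  16  18 106] mean mm [49. 42. 16.] ext [37. 45. 11.]
  corner px [223. 113.]
top
  69   .   .   .   .   .   .   .   .   .   .   .   .   . 
  63   .   .   .   .   .   .   .   .   .   .   .   .   . 
  57   .   .   .   .   .   .   .   .   .   .  14w 16w  . 
  51   .   .   .   .   .   .   .   .   .  18g 18g 18g 20w
  45   .   .   .   .   .   .   .   .   .  18g 14g 14g 19g
  39   .   .   .   .   .   .   .   .   .   .   .   .   . 
  33   .
[... 571 characters left out ...]
   . 
  57   6w  6w 19g  .  19g 17g 19g  .   .   .   .   .   . 
  51   6w  6w 12g 17g 16g 17g 19g 18g  .   .   .   .   . 
  45   7w  6w  6w  7w 17g  .  13g 19g 19g  .   .   .   . 
  39   6w  7w  5w  6w 12g 17g 17g 18g 20g  .   .   .   . 
  33   6w  6w  7w  6w  6w 19g  .   .  19g 19g  .   .   . 
  27   6w  6w  6w  6w  6w  7w 15g 19g 16g 17g  .   .   . 
  21   6w  6w  7w  6w  6w  8w  8w 14g 13g  .   .   .   . 
  15   6w  7w  6w  6w  7w  7w  7w  7w  .   .   .   .   . 
   9   8w  7w  6w  7w  7w  7w  7w  7w  .   .   .   .   . 
   3   7w  7w  7w  7w  6w  7w  7w  7w  .   .   .   .   . 
  -3   7w  7w  7w  7w  7w  7w  7w  7w  .   .   .   .   . 
  -9   6w  7w  7w  7w  7w  7w  7w  7w  .   .   .   .   .
```

```bash
python3 -c "
from station import ctrl
print(ctrl.finish_job())"
```

```text
the job is handed in; nothing more can be done
None
```

The job is handed in: I put the stray nut back with the tote on the bench, and the arm now holds the tote in the air, tilted about 30°. Camera data shows the nuts packed at the clipped corner, though one of the four was only partly visible there, and the outermost sits about 46 mm from the corner point, against its neighbour. I kept clear of the tape roll and sanding block but took no final picture of them.

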